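# Seat a drilling template on the twin pins of a trim-panel jig and swing its clamp over

### The job

Get the trim panel in the drilling jig ready for drilling: take the aluminium drilling template by its handle, hang it on the jig's two pins with its row of drill bushings on the fence side, and ease it down until it lies flush on the panel. Feel for the pins and be gentle: never bang or force the template down on the jig. Then swing the jig's clamp arm fully round over the template, let go, and leave the other things on the bench where they are.

Things in the scene. Friction and masses are not known exactly. Their poses are not given: they have to be found in the camera images.
- jig: Drilling jig screwed to the bench: wooden base 210 (x) x 300 (y) x 18 mm. Origin: centre of its underside, on the bench; z up; x points from the fence to the clamp post. An aluminium fence runs along y at x -68 to -60 mm, top 36 mm above the bench. Dark thumb nuts (16 mm) near y = +-115 mm reach 38 mm above the bench.
- seat (a point): On the jig, at (0, 0, 30) mm in its frame, on the top face of the black trim panel to be drilled (110 x 120 mm, jig x -60 to 50, y -60 to 60, held fast), on which the template's underside comes to lie, 30 mm above the bench. The template's axes then run along the jig's, so its bushings lie on the fence side.
- fence_face (a point): Middle of the top edge of the fence's face towards the panel, at (-60, 0, 36) mm of the jig. The two 8 mm steel pins (tips chamfered to 7.4) stand at jig y -85 and +85 on one bar, tips 48 mm above the bench, 18 above the panel. The bar is locked 44 to 76 mm from this face (jig x -16 to +16), anew each time, same for both pins, and is in no measured pose: see or feel it. It holds up to 100 N.
- template: Loose drilling template: aluminium plate 80 (x) x 210 (y) x 8 mm, 0.33 to 0.53 kg, lying on the bench. Origin: centre of its underside, z up. For the pins: round hole 9.5 mm at (0, -85), slot 9.5 (x) x 14 (y) mm at (0, +85). Five drill bushings in a row at x = -28, 3 mm proud. Handle: black bar 18 (x) x 50 (y) x 20 mm, 33 to 53 mm above the underside, on two legs, open below.
- template_grip (a point): Centre of the template's handle bar, 43 mm above the plate's underside, over the plate's centre; the bar is 18 mm wide across the template's x.
- bushing_row (a point): Middle of the row of drill bushings, on the plate's top: at (-28, 0, 8) mm in the template's frame.
- clamp (a joint): Angle of the flat steel clamp arm about its upright pivot, rad. 0: points along jig +y, off the template (starts 0 to 0.25); grows counter-clockwise seen from above; 1.57: along jig -x, over the seated template; stop at 1.65. Stays where left; 0.06 N m turns it. Arm 16 mm wide, 66 mm long, 40 to 48 mm above the bench, 2 mm clear of a seated template.
- clamp_pivot (a point): The clamp arm's pivot axis, at (85, 55) mm in the jig's frame, at the height of the arm's underside (40 mm above the bench). The pivot's steel boss is 22 mm across and reaches 52 mm above the bench.
- clamp_knob (a point): Grip height on the clamp arm's upright black knob, 72 mm above the bench: a cylinder 16 mm in diameter from 48 to 86 mm above the bench, 48 mm from the pivot along the arm.
- hammer: Bystander: hammer 250 mm long lying on the bench, on the other side of the jig from the template. Origin: centre of its underside.
- spray_can: Bystander: spray can, 65 mm in diameter, 190 mm tall. Origin: centre of its underside.
- clip_box: Bystander: small open grey box 100 x 140 x 50 mm. Origin: centre of its underside.
There are look-alikes about, which are no part of the job. What is shaped like the template but blue or orange is not meant.

How it is judged:
By the outcome, as a careful person would: the job done as asked, in the order asked, and still so for the second after the job is handed in, with the robot touching nothing.
It also fails if it takes over 72 s, if anything falls off the work surface, if the arm or the gripper's body presses on something with over 40 N, if the wrist force passes 120 N, or if a joint passes its speed limit or range.

### The arm

A 6-joint arm with a two-finger parallel gripper is mounted at the origin on the work surface. World frame = base frame: x ahead of the robot, y to its left, z up, the work surface at z = 0. Lengths are in m, angles in rad, forces in N, time in s.
With the tool pointing down it reaches from about 0.25 to 0.725 m from the base axis. Payload 4 kg.
Tool frame: the origin (TCP) lies at the very end of the fingers, on their centre line; the grasp point (between the pads) lies 19 mm behind it; z points along the fingers, x is the direction in which the jaws open and shut, and the axes are right-handed (so a half turn about z gives the same grasp; the last joint's range is limited). The gripper opens to 85 mm and grips with 20 to 120 N. Pads are 22 mm wide; open, the fingers measure 114 mm over their backs; the gripper's body (76 mm by 85 mm) begins 54 mm behind the grasp point. The pads swing forward as they close: fully open they stand 13 mm farther back than shut.
Start: joints at [1.307, 0.241, 0.005, 1.335, 0, 1.571], TCP at [0.13, 0.483, 0.231] pointing down, gripper open.
Joint ranges: [-2.72, 2.72], [-1.05, 1.87], [-1.09, 1.28], [-1.99, 2.15], [-1.42, 1.44], [-3.14, 3.14]. Speed limits (rad/s): [2.79, 2.79, 3.14, 3.14, 3.14, 3.14].

### API

Orientations are given as a rotation vector (axis times angle).
In Python, from bench import status, snapshot, workorder, spot_in, masks_of, tip_of gives the robot as it stands.
- The arm moves only by the shell command python3 -m creep 'ROWS' [FORCE]. ROWS is JSON, a list of rows, each a list of 5 numbers: the closure, from -1 (fully open) to 1 (shut), so that 0 is half open, then the shift along the world's x, y, z in m, then the turn about the world's z in rad. A call has 1 to 5 rows; each row shifts and turns the commanded pose from where the row before left it; what a row does not reach is not made up. A row lasts 1/12 s, in which the tool goes at most 41.7 mm and 7.16 degrees, less where a joint would pass 70% of its speed; a pose out of reach is approached as far as the arm can. A call is refused whole if a number of a shift passes 0.0417 or a number of a turn 0.125, either way. A call with a gripper value outside its range is refused whole. The fingers move at their own pace and stop on an object; FORCE is the grip in N (left out, the last holds). Time passes only in rows, so rows that do not move let the fingers close. It gives the time, the measured TCP pose, the force and the opening at its end, in the units of the state.
- status.read_state(): the state, without advancing time (a new reading comes with each control period).
- snapshot(name): name is "scene" or "side" or "wrist"; returns a dict with "color" (420x560x3 uint8, red, green, blue), "camera_matrix" (3x3 intrinsics, pixels), "rvec" (rotation vector, rad) and "tvec" (3), from world to camera coordinates, as OpenCV has them; the wrist camera has in their place "T_tool_cam" (4x4, takes a point from camera to tool coordinates, whose origin is the TCP and whose axes are the tool frame's). Camera axes: x right, y down, z forward; pixel columns grow to the right and rows downward; lengths in m; the calibration is good to about 2 mm. A picture is of the moment at which its call begins: read the wrist's pose just before it. There is no depth.
- workorder.hand_in(): hands the job in, once; it reports no verdict.
Trained networks look in the newest picture that a camera, given by its name, has taken for a name from the list of things; names that differ only in an ending like _2 or _b are one class to them, and where a whole thing is asked for, a point or a joint stands for the part that bears it (a point fixed in the world has none). Each returns a list of dicts, best first, with "confidence" (0 to 1); they miss things now and then, are a little off and sometimes report something else, mostly with a low value. They report only what shows in the picture. A call takes as long as a camera call. They do not tell look-alikes from the thing itself.
- spot_in(camera, query): "centre" ([column, row] in pixels, amid what is visible of it).
- masks_of(camera, query): "mask" (420x560 bool, what is visible of it) and "centre" ([column, row] in pixels, amid what is visible of it).
- tip_of(camera, query): "centre" ([column, row] in pixels: a listed point, or the origin of a listed thing).
The state is a dict: "t": time; "joint_positions": joint angles; "joint_velocities": joint speeds; "joint_efforts": joint torques, N m; "tcp_pos": TCP position; "tcp_rot": TCP orientation; "ft_force": force on the tool from outside, world axes, zero at the start; "wrist_torque": the same for the moment, N m; "opening": opening from 0.0 (shut) to 1.0 (fully open).
Only numpy, scipy, OpenCV 4.12 (cv2) and the standard library are available. Lean on these libraries where they do the work, as an engineer would, in place of code of your own. Each camera call takes 0.05 s, during which the arm holds its last target.

## Working session

There is one attempt and no reset: what is moved stays moved. The work goes in short steps, Python scripts to look and compute and a shell command to move; the robot and the scene stay as the last step left them, time stands still between calls to the robot, and variables do not carry over. Pictures are saved under pics/ and viewed, and the job is handed in when it is done.

```bash
ls; mkdir -p pics; cat > h.py <<'E'
import numpy as np, cv2
from bench import status, snapshot, workorder, spot_in, masks_of, tip_of
from scipy.spatial.transform import Rotation as R
def cam(s, st=None):
    K=np.array(s["camera_matrix"])
    if "rvec" in s:
        Rm=cv2.Rodrigues(np.array(s["rvec"],float))[0]; t=np.array(s["tvec"],float).ravel()
        return K,Rm,t
    T=np.array(s["T_tool_cam"]); Tw=np.eye(4); Tw[:3,:3]=R.from_rotvec(st["tcp_rot"]).as_matrix(); Tw[:3,3]=st["tcp_pos"]
    M=np.linalg.inv(Tw@T); return K,M[:3,:3],M[:3,3]
def atz(px,c,z):
    K,Rm,t=c
    d=Rm.T@np.linalg.inv(K)@np.array([px[0],px[1],1.]); o=-Rm.T@t
    return o+d*(z-o[2])/d[2]
def proj(p,c):
    K,Rm,t=c; q=K@(Rm@np.array(p)+t); return q[:2]/q[2]
def save(s,n,crop=None,f=1):
    im=s["color"][:,:,::-1]
    if crop: im=im[crop[1]:crop[3],crop[0]:crop[2]]
    if f!=1: im=cv2.resize(im,None,fx=f,fy=f,interpolation=cv2.INTER_CUBIC)
    cv2.imwrite("pics/"+n,im)
E
python3 - <<'E'
from h import *
st=status.read_state(); print({k:np.round(v,3) for k,v in st.items()})
for n in ["scene","side","wrist"]:
    s=snapshot(n); save(s,n+"0.png")
    for q in ["template","template_grip","bushing_row","seat","fence_face","clamp_pivot","clamp_knob","jig"]:
        z=dict(template=0,template_grip=.043,bushing_row=.008,seat=.03,fence_face=.036,clamp_pivot=.04,clamp_knob=.072,jig=0)[q]
        c=cam(s,st)
        for r in tip_of(n,q)[:4]:
            print(n,q,round(r["confidence"],2),np.round(r["centre"],1),np.round(atz(r["centre"],c,z),4))
E
```

```text
pics
{'t': np.float64(0.0), 'joint_positions': array([1.307, 0.241, 0.004, 1.335, 0.   , 1.571]), 'joint_velocities': array([ 0.   ,  0.   , -0.   , -0.002, -0.   ,  0.001]), 'joint_efforts': array([-0.0000e+00, -3.7232e+01,  2.5241e+01,  1.7000e-02, -0.0000e+00,
       -0.0000e+00]), 'tcp_pos': array([0.13 , 0.482, 0.23 ]), 'tcp_rot': array([ 2.493,  1.909, -0.003]), 'ft_force': array([-0.612,  0.848,  0.25 ]), 'wrist_torque': array([0.007, 0.022, 0.005]), 'opening': np.float64(1.002)}
scene template 0.86 [403.9 174.7] [0.5292 0.6249 0.    ]
scene template 0.82 [324.  176.6] [0.4338 0.3488 0.    ]
scene template 0.63 [245.9 299.3] [ 0.7974 -0.0634 -0.    ]
scene template_grip 0.97 [248.1 292. ] [ 0.7984 -0.0535  0.043 ]
scene template_grip 0.92 [407.1 165.3] [0.5242 0.6302 0.043 ]
scene bushing_row 0.96 [247.1 290.2] [ 0.7743 -0.0518  0.008 ]
scene bushing_row 0.94 [326.  181.7] [0.4651 0.3423 0.008 ]
scene bushing_row 0.66 [412.7 176.4] [0.5533 0.6451 0.008 ]
scene seat 0.98 [245.1 216.8] [0.5276 0.0206 0.03  ]
scene fence_face 0.68 [243.3 201.3] [0.4674 0.0334 0.036 ]
scene fence_
[... 376 characters left out ...]
1 -0.0392  0.043 ]
side template_grip 0.75 [319.2 296.6] [0.438  0.3642 0.043 ]
side template_grip 0.58 [259.2 388.9] [0.5321 0.6316 0.043 ]
side bushing_row 0.7 [311. 298.] [0.4607 0.3484 0.008 ]
side bushing_row 0.57 [248.4 395. ] [0.558  0.6355 0.008 ]
side seat 0.84 [306.7 206.5] [0.5279 0.0186 0.03  ]
side seat 0.73 [351.1 156.7] [ 0.4128 -0.2748  0.03  ]
side fence_face 0.69 [319.7 210.1] [0.484  0.0335 0.036 ]
side fence_face 0.47 [319.9 304.4] [0.4331 0.3829 0.036 ]
side clamp_pivot 0.89 [271.6 212.2] [0.6301 0.0763 0.04  ]
side clamp_knob 0.64 [271.1 211.8] [0.6238 0.1072 0.072 ]
side jig 0.59 [301.4 214.2] [0.5432 0.0263 0.    ]
side jig 0.52 [307.8 207.7] [ 0.5278 -0.0082 -0.    ]
```

View pics/scene0.png

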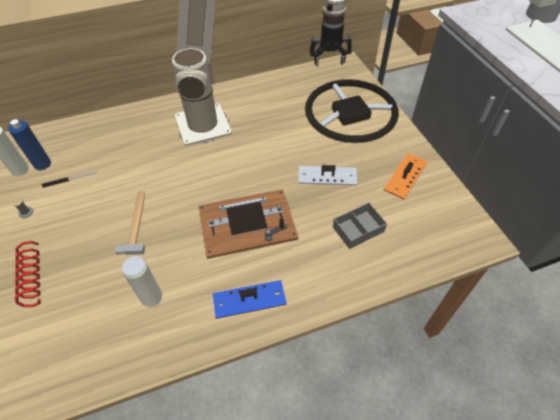

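View pics/side0.png

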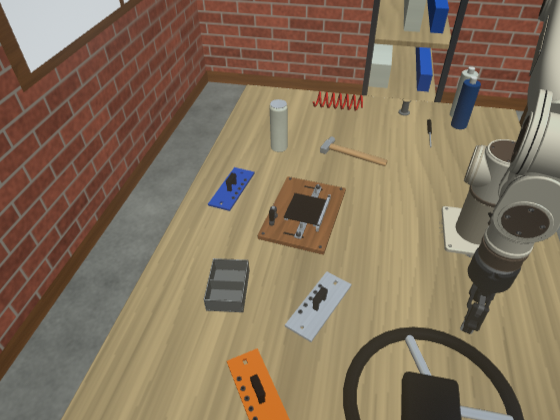

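View pics/wrist0.png

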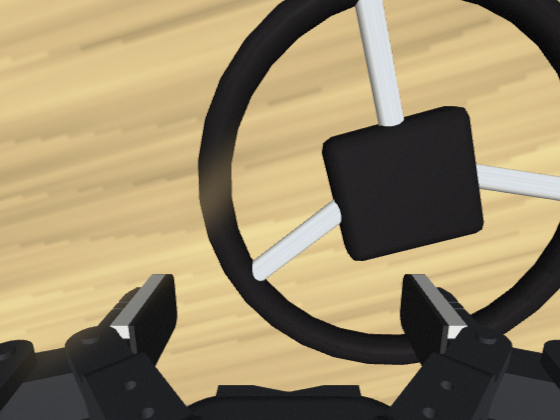

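Candidates shaped like the template are the silver one at scene (328,175), the blue one at (250,298) and the orange one at (406,175). Silver fits the description. Next I'll check a close crop and measure yaws.

```bash
python3 - <<'E'
from h import *
s=snapshot("scene"); d=snapshot("side")
a=cv2.resize(s["color"][150:205,280:380],(800,440),interpolation=cv2.INTER_CUBIC)[:,:,::-1]
cv2.imwrite("pics/crop1.png",a)
b=cv2.resize(s["color"][180:265,190:305],(800,591),interpolation=cv2.INTER_CUBIC)[:,:,::-1]
cv2.imwrite("pics/crop2.png",b)
b=cv2.resize(d["color"][170:260,250:355],(700,600),interpolation=cv2.INTER_CUBIC)[:,:,::-1]
cv2.imwrite("pics/crop3.png",b)
for n,S in (("scene",s),("side",d)):
  c=cam(S)
  for q in ("template","jig"):
    for r in masks_of(n,q):
        m=r["mask"].astype(np.uint8)
        cn=max(cv2.findContours(m,0,2)[0],key=cv2.contourArea).reshape(-1,2)
        g=np.array([atz(p,c,.008 if q=="template" else .018)[:2] for p in cn],np.float32)
        (cx,cy),(w,h),an=cv2.minAreaRect(g); print(n,q,r["confidence"],r["centre"],cx,cy,w,h,an)
E
```

```text
scene template 0.85 [246.6, 298.3] 0.802418053150177 -0.05567871779203415 0.21356675028800964 0.08711116760969162 81.02523803710938
scene template 0.67 [329.5, 173.3] 0.43382295966148376 0.3603861331939697 0.21232226490974426 0.10245425254106522 69.0939712524414
scene template 0.66 [406.8, 176.5] 0.5392293930053711 0.6243852376937866 0.08562029153108597 0.22112487256526947 35.21031951904297
scene jig 0.68 [243.9, 220.5] 0.5388396978378296 0.021006569266319275 0.30181384086608887 0.2254752218723297 83.846435546875
side template 0.96 [231.7, 190.1] 0.8016757369041443 -0.051057957112789154 0.2190636694431305 0.0879204049706459 82.00969696044922
side template 0.78 [316.0, 305.4] 0.4362233579158783 0.36158645153045654 0.21646010875701904 0.08555691689252853 67.7509765625
side template 0.6 [255.3, 386.0] 0.5461503863334656 0.616909921169281 0.08334800601005554 0.1853078007698059 36.135162353515625
side jig 0.87 [301.7, 214.0] 0.5366979241371155 0.029076814651489258 0.31530219316482544 0.21431362628936768 83.81769561767578
side jig 0.36 [226.7, 283.5] 0.6941511631011963 0.3509593605995178 0.11255697906017303 0.18064256012439728 8.626436233520508
```

View pics/crop1.png

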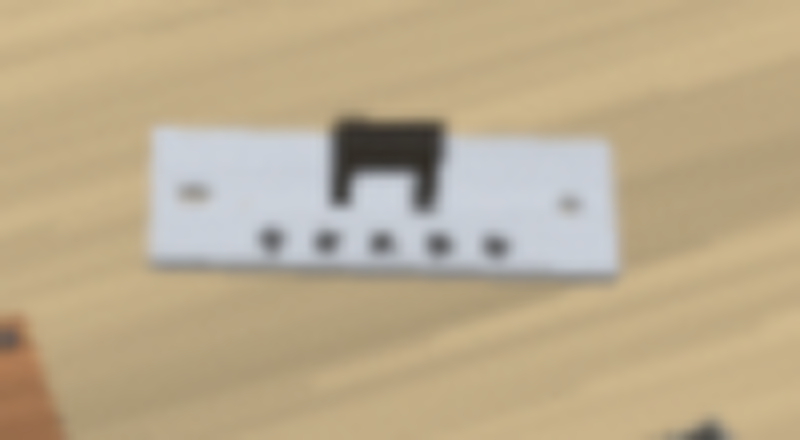

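View pics/crop2.png

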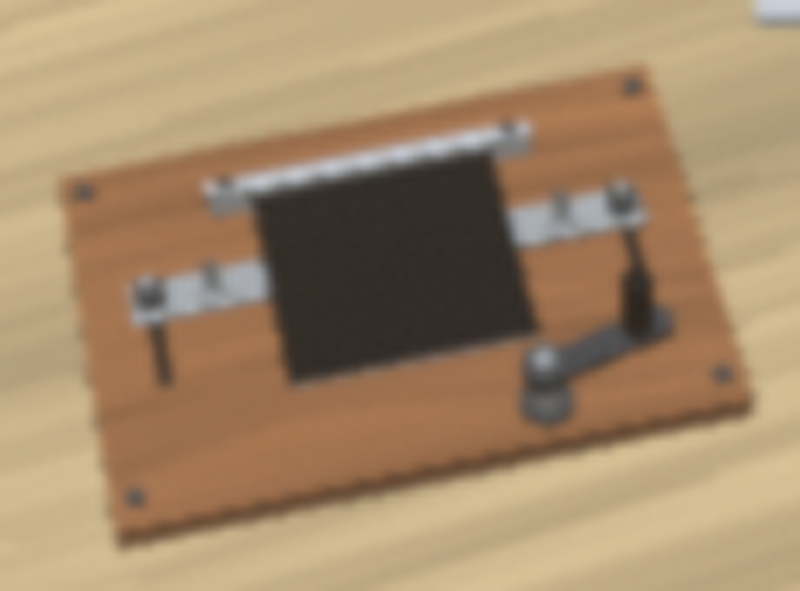

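View pics/crop3.png

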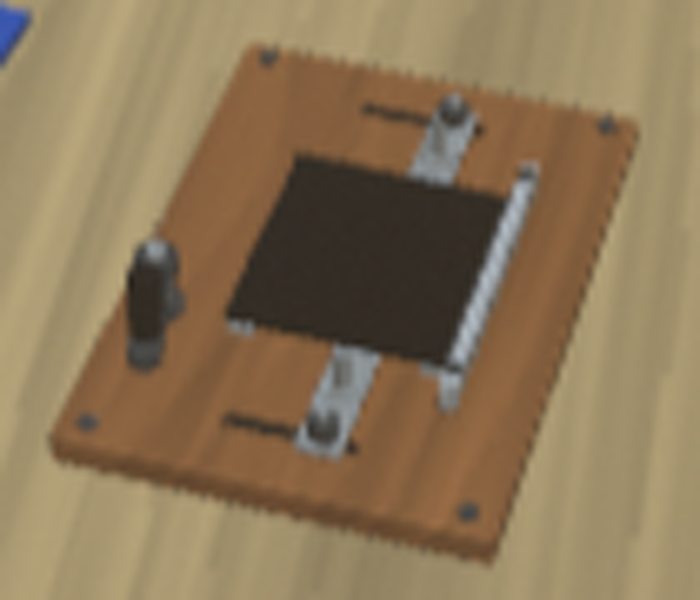

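The crops confirm it. The silver plate's bushings are at crop1 (270–495, 242), on the side away from the robot, and its slot is at the left (195,192). The jig's fence is on the robot side. That makes template x about 158° and jig x about -6°.

```bash
python3 -m creep '[[-1,0.025,-0.01,0,0.12],[-1,0.025,-0.01,0,0.12]]' 40; python3 -c "
from h import *
print(status.read_state()['joint_positions'])"
```

```text
t: 1.82
tcp_pos: [0.18, 0.4629, 0.2313]
tcp_rot: [-2.238, -2.205, -0.0]
ft_force: [0.4, -0.6, -0.0]
opening: 1.0
[ 1.19992704e+00  2.33923214e-01 -3.77137133e-03  1.33294471e+00
  6.90207958e-07  1.21470027e+00]
```

```bash
python3 -m creep '[[-1,0.026,-0.01,-0.003,0.122],[-1,0.026,-0.01,-0.003,0.122],[-1,0.026,-0.01,-0.003,0.122],[-1,0.026,-0.01,-0.003,0.122],[-1,0.026,-0.01,-0.003,0.122]]' ; python3 -m creep '[[-1,0.025,-0.01,-0.003,0.122],[-1,0.025,-0.01,-0.003,0.122],[-1,0.025,-0.01,-0.003,0.122],[-1,0.026,-0.01,-0.003,0.122],[-1,0.026,-0.01,-0.003,0.122]]'; python3 -m creep '[[-1,0,0,0,0]]'; cat > look.py <<'E'
from h import *
import sys
st=status.read_state(); s=snapshot("wrist"); save(s,sys.argv[1]); c=cam(s,st)
print("t",st["t"],"tcp",np.round(st["tcp_pos"],4),"yaw",np.degrees(np.arctan2(*R.from_rotvec(st["tcp_rot"]).as_matrix()[[1,0],[0,0]])))
Z=dict(template=0,template_grip=.043,bushing_row=.008,seat=.03,fence_face=.036,clamp_pivot=.04,clamp_knob=.072,jig=0)
for q in sys.argv[2:]:
    for r in tip_of("wrist",q)[:3]: print(q,round(r["confidence"],2),np.round(r["centre"],1),np.round(atz(r["centre"],c,Z[q]),4))
E
python3 look.py w1.png template template_grip bushing_row
```

```text
t: 2.23
tcp_pos: [0.3116, 0.4121, 0.2163]
tcp_rot: [-1.476, -2.773, -0.0]
ft_force: [0.2, -1.2, 0.4]
opening: 0.998
t: 2.65
tcp_pos: [0.4386, 0.362, 0.2012]
tcp_rot: [0.576, 3.088, 0.0]
ft_force: [1.3, 0.5, -0.6]
opening: 0.999
t: 2.73
tcp_pos: [0.4414, 0.3606, 0.2003]
tcp_rot: [0.587, 3.085, -0.001]
ft_force: [0.1, 0.8, -0.0]
opening: 1.0
t 2.7333 tcp [0.4414 0.3606 0.2003] yaw 158.4673463746998
template 0.79 [297.8 180.4] [0.4334 0.3618 0.    ]
template_grip 0.93 [293.7 190.5] [0.4374 0.3603 0.043 ]
bushing_row 0.81 [263.3 182.3] [0.4626 0.3505 0.008 ]
```

View pics/w1.png

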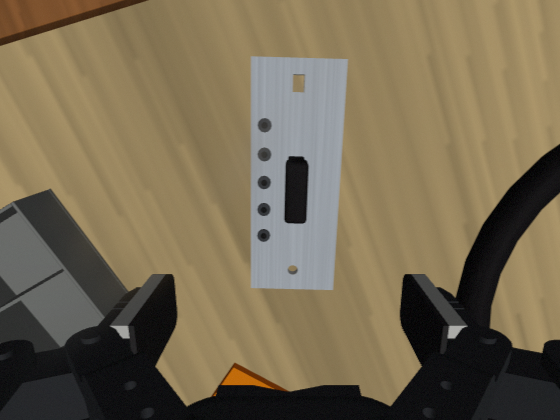

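The wrist view shows the silver template upright. The slot is at (299,83), the round hole at (292,270), the bushings in the left column (264,125–236), and the handle at (297,190).

```bash
python3 - <<'E'
from h import *
st=status.read_state(); s=snapshot("wrist"); c=cam(s,st)
im=s["color"].astype(float)
g=im.mean(2)
m=((g>130)&(im.max(2)-im.min(2)<40)).astype(np.uint8)
cn=max([k for k in cv2.findContours(m,0,2)[0] if cv2.pointPolygonTest(k,(320,190),False)>0],key=cv2.contourArea).reshape(-1,2)
P=np.array([atz(p,c,.008)[:2] for p in cn],np.float32); print(cv2.minAreaRect(P))
for z in (.053,):
  b=((g<50)).astype(np.uint8); b[:, :275]=0; b[:,320:]=0; b[240:]=0;b[:130]=0
  k=max(cv2.findContours(b,0,2)[0],key=cv2.contourArea).reshape(-1,2)
  print(k.min(0),k.max(0),cv2.minAreaRect(np.array([atz(p,c,z)[:2] for p in k],np.float32)))
h,sl=atz((292.2,269.8),c,.008),atz((299,83),c,.008); print(h,sl,(h+sl)/2,np.linalg.norm(h-sl),np.degrees(np.arctan2(*(sl-h)[[1,0]])))
E
```

```text
((0.4364992678165436, 0.3611409068107605), (0.21143366396427155, 0.08138564974069595), 66.98888397216797)
[278 156] [300 222] ((0.43550726771354675, 0.3587486743927002), (0.053196195513010025, 0.016936928033828735), 66.94583892822266)
[0.46467773 0.44285701 0.008     ] [0.39703596 0.28549809 0.008     ] [0.43085685 0.36417755 0.008     ] 0.1712811771905297 -113.26077120621981
```

```bash
python3 -m creep '[[-1,-0.003,0,-0.02,-0.026],[-1,0,0,-0.03,0],[-1,0,0,-0.03,0]]'; python3 look.py w2.png template_grip; python3 - <<'E'
from h import *
st=status.read_state(); s=snapshot("wrist"); c=cam(s,st)
im=s["color"].astype(float); g=im.mean(2)
m=((g>130)&(im.max(2)-im.min(2)<40)).astype(np.uint8)
cn=max([k for k in cv2.findContours(m,0,2)[0]],key=cv2.contourArea).reshape(-1,2)
P=np.array([atz(p,c,.008)[:2] for p in cn],np.float32); print(cv2.minAreaRect(P)); print(st["tcp_pos"])
E
```

```text
t: 3.23
tcp_pos: [0.4341, 0.3643, 0.1222]
tcp_rot: [0.622, 3.077, 0.005]
ft_force: [0.1, -0.1, -0.7]
opening: 1.003
t 3.2333 tcp [0.4341 0.3643 0.1222] yaw 157.1331929268228
template_grip 0.84 [285.1 216.3] [0.4357 0.3613 0.043 ]
((0.43652552366256714, 0.36124998331069946), (0.21162202954292297, 0.08122851699590683), 66.96855163574219)
[0.43011701 0.36079814 0.11677403]
```

View pics/w2.png

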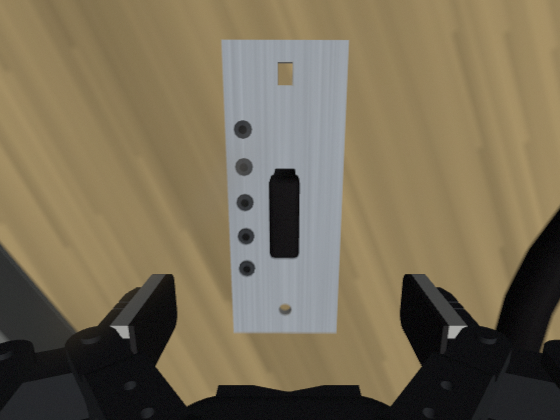

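```bash
python3 -m creep '[[-1,0.006,0,-0.025,0],[-1,0,0,-0.025,0],[-1,0,0,-0.02,0],[-1,0,0,0,0],[-1,0,0,0,0]]'; python3 look.py w3.png template_grip
```

```text
t: 3.8
tcp_pos: [0.4404, 0.3634, 0.0526]
tcp_rot: [0.624, 3.079, 0.001]
ft_force: [0.3, 0.1, -0.4]
opening: 1.002
t 3.8 tcp [0.4404 0.3634 0.0526] yaw 157.08252788604895
template_grip 0.9 [295.5 258.7] [0.4366 0.3612 0.043 ]
```

View pics/w3.png

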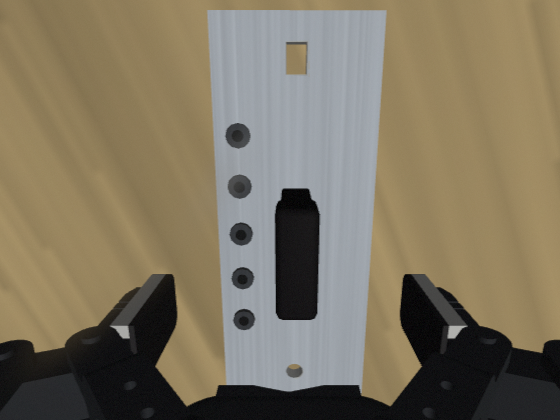

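```bash
python3 -m creep '[[-1,-0.004,-0.002,-0.014,0],[-1,0,0,-0.013,0],[-1,0,0,0,0]]'; python3 -m creep '[[0.3,0,0,0,0],[1,0,0,0,0],[1,0,0,0,0],[1,0,0,0,0],[1,0,0,0,0]]' 60;  python3 look.py w4.png
```

```text
t: 4.15
tcp_pos: [0.4361, 0.3607, 0.0246]
tcp_rot: [-0.625, -3.079, 0.0]
ft_force: [-0.4, 0.3, -0.2]
opening: 1.0
t: 4.57
tcp_pos: [0.4369, 0.3611, 0.0251]
tcp_rot: [0.625, 3.078, 0.002]
ft_force: [1.4, 0.4, -0.3]
opening: 0.294
t 4.5667 tcp [0.4369 0.3611 0.0251] yaw 157.04395229838136
```

View pics/w4.png

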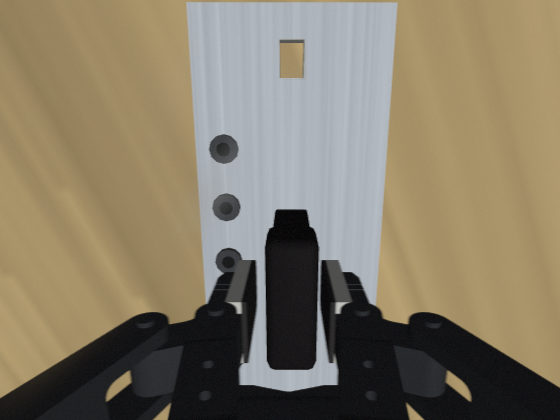

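Centred on the handle and still closing, so I'll finish the closure.

```bash
python3 -m creep '[[1,0,0,0,0],[1,0,0,0,0],[1,0,0,0,0],[1,0,0,0,0]]' 80; python3 -m creep '[[1,0,0,0.01,0],[1,0,0,0.02,0],[1,0,0,0.03,0],[1,0,0,0,0],[1,0,0,0,0]]';  python3 look.py w5.png
```

```text
t: 4.95
tcp_pos: [0.4367, 0.3612, 0.0252]
tcp_rot: [0.625, 3.078, 0.002]
ft_force: [-1.2, -0.3, 6.2]
opening: 0.198
t: 5.37
tcp_pos: [0.4374, 0.3614, 0.0854]
tcp_rot: [0.625, 3.077, 0.004]
ft_force: [-0.0, -0.6, -6.3]
opening: 0.194
t 5.3667 tcp [0.4374 0.3614 0.0854] yaw 157.04196570231693
```

View pics/w5.png

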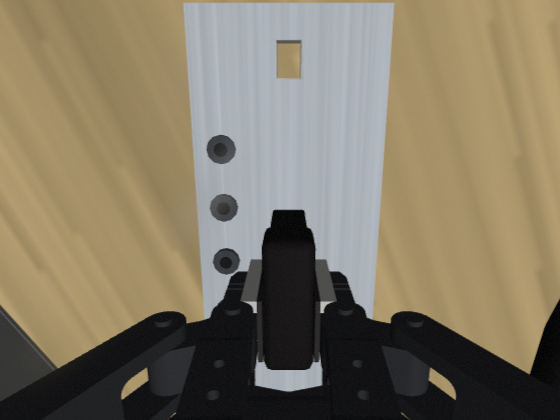

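Gripped with no visible slip. Now I'll lift, turn to the jig's yaw and hover beside the jig, so the pins show past the template.

```bash
python3 -m creep '[[1,-0.002,-0.008,0.033,-0.05],[1,-0.002,-0.016,0.033,-0.115],[1,-0.002,-0.016,0.033,-0.115],[1,-0.002,-0.016,0.033,-0.115],[1,-0.002,-0.016,0.033,-0.115]]'; for i in 1 2 3; do python3 -m creep '[[1,-0.0025,-0.016,0,-0.115],[1,-0.0025,-0.016,0,-0.115],[1,-0.0025,-0.016,0,-0.115],[1,-0.0025,-0.016,0,-0.115],[1,-0.0025,-0.016,0,-0.115]]'; done; python3 -m creep '[[1,-0.0025,-0.016,0,-0.115],[1,-0.0025,-0.016,0,-0.115],[1,-0.0025,-0.016,0,-0.115],[1,-0.0025,-0.016,0,-0.115],[1,-0.0025,-0.010,0,-0.15]]'; python3 look.py w6.png
```

```text
t: 5.83
tcp_pos: [0.4249, 0.2871, 0.248]
tcp_rot: [-1.388, -2.815, 0.008]
ft_force: [0.0, 0.1, -5.0]
opening: 0.196
t: 6.25
tcp_pos: [0.4124, 0.2072, 0.2469]
tcp_rot: [-2.13, -2.307, 0.008]
ft_force: [-0.2, 0.0, -5.1]
opening: 0.196
t: 6.67
tcp_pos: [0.3998, 0.1274, 0.2469]
tcp_rot: [-2.697, -1.608, 0.008]
ft_force: [-0.6, -0.4, -4.4]
opening: 0.196
t: 7.08
tcp_pos: [0.3872, 0.0477, 0.2471]
tcp_rot: [-3.043, -0.778, 0.008]
ft_force: [0.5, 1.0, -5.5]
opening: 0.195
t 7.0833 tcp [0.3872 0.0477 0.2471] yaw 28.670110013558602out of range: row 5 has -0.15, outside -0.125 to 0.125
```

```bash
python3 -m creep '[[1,-0.002,-0.014,0,-0.12],[1,-0.002,-0.014,0,-0.12],[1,-0.002,-0.014,0,-0.12],[1,-0.002,-0.014,0,-0.12],[1,0,-0.012,0,-0.12]]';python3 -m creep '[[1,0,0,0,0],[1,0,0,0,0]]'; python3 look.py w6.png clamp_pivot clamp_knob fence_face
```

```text
t: 7.55
tcp_pos: [0.379, -0.02, 0.2473]
tcp_rot: [3.137, -0.156, -0.008]
ft_force: [-0.6, -0.3, -4.5]
opening: 0.196
t: 7.72
tcp_pos: [0.3798, -0.0194, 0.2478]
tcp_rot: [-3.138, 0.146, 0.006]
ft_force: [0.6, -0.1, -5.7]
opening: 0.199
t 7.7167 tcp [ 0.3798 -0.0194  0.2478] yaw -5.32276691513236
clamp_knob 0.44 [452.3 122.1] [0.52   0.0259 0.072 ]
fence_face 0.67 [387.8 119.4] [0.4763 0.0311 0.036 ]
```

View pics/w6.png

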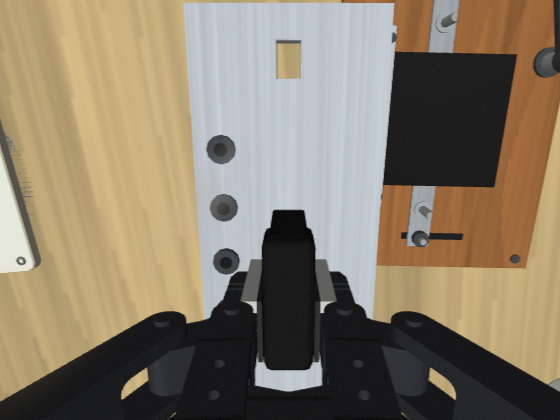

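The wrist view shows the upper pin near (450,20), the lower pin near (425,210), the panel's right edge from (516,54) to (494,187), and thumb nuts and wood edges. Zooming in for the tips.

```bash
python3 - <<'E'
from h import *
st=status.read_state(); s=snapshot("wrist"); print(st["tcp_pos"],st["tcp_rot"]); np.save("w6.npy",s["color"])
import pickle; pickle.dump((st,{k:s[k] for k in s}),open("w6.pkl","wb"))
a=s["color"][0:50,415:475]; b=s["color"][190:250,395:455]
a=np.vstack([a,np.zeros((10,60,3),np.uint8)])
o=np.hstack([cv2.resize(x,(400,400),interpolation=cv2.INTER_NEAREST) for x in(a,b)])
cv2.imwrite("pics/pins6.png",o[:,:,::-1])
E
```

```text
[ 0.38059778 -0.01870522  0.24876687] [-3.13799919e+00  1.44122786e-01  1.96241410e-03]
```

View pics/pins6.png

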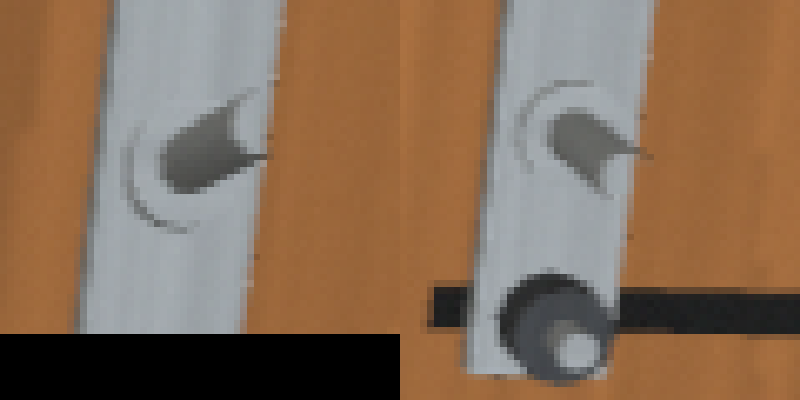

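```bash
python3 - <<'E'
from h import *
import pickle
st,s=pickle.load(open("w6.pkl","rb"))
c=cam(s,st)
a=atz((453.0,18.1),c,.0475)[:2]; b=atz((428.8,215.7),c,.0475)[:2]; v=a-b
print(a,b,"mid",(a+b)/2,"dist",np.linalg.norm(v),"jigyaw",np.degrees(np.arctan2(v[1],v[0]))-90)
# panel corners z .03
P=[atz(p,c,.03)[:2] for p in ((516,54.5),(494,187))]
v=P[0]-P[1]; print("panel edge",P,np.linalg.norm(v),np.degrees(np.arctan2(v[1],v[0]))-90)
# template own slot in the held view; expect z = tcp-.0252+.008 
zt=st["tcp_pos"][2]-.0252+.008
Rm=R.from_rotvec(st["tcp_rot"]).as_matrix()
for p in ((276.5,40.5),(301,40.5),(301,78.5),(276.5,78.5)):
    print(p,np.round((Rm.T@(atz(p,c,zt)-st["tcp_pos"]))*1000,1))
save(s,"slot6.png",(255,25,325,95),8)
E
```

```text
[0.53036106 0.10902876] [ 0.51192571 -0.06025387] mid [0.52114339 0.02438744] dist 0.17028350184372829 jigyaw -6.215178953498139
panel edge [array([0.59420474, 0.07720373]), array([ 0.58136897, -0.04239247])] 0.12028303903729343 -6.125870589904778
(276.5, 40.5) [ -3.5 -95.3  17.2]
(301, 40.5) [  6.1 -95.3  17.2]
(301, 78.5) [  6.3 -81.2  17.2]
(276.5, 78.5) [ -3.6 -81.2  17.2]
```

View pics/slot6.png

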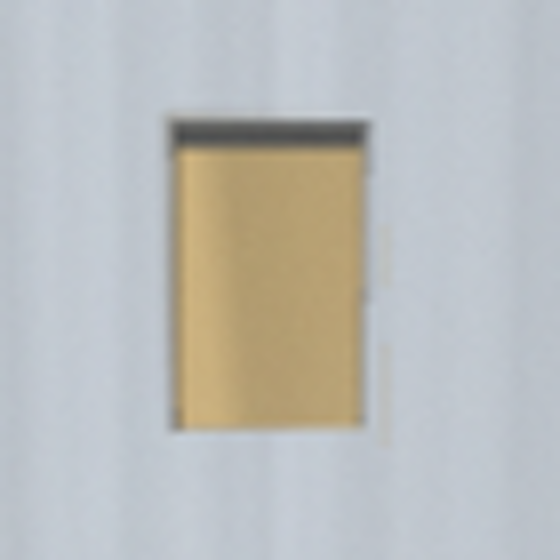

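```bash
python3 - <<'E'
from h import *
import pickle
st,s=pickle.load(open("w6.pkl","rb")); T=np.array(s["T_tool_cam"]); print(np.round(T,4)); print(s["camera_matrix"])
K=np.array(s["camera_matrix"])
def tool(px,zt): # plane at tool z = zt
    d=T[:3,:3]@np.linalg.inv(K)@[px[0],px[1],1.]; o=T[:3,3]; return (o+d*(zt-o[2])/d[2])*1000
for nm,z,pts in (("w3",.0526,((296.5,58.5),(294.3,370.5))),("w3c",.0515,((296.5,58.5),(294.3,370.5))),("w2",.1215,((285.5,73.3),(285,309.5))),("w4",.0251,((291.5,59.0),)),("w6",.0252,((288.8,59.4),))):
    print(nm,[np.round(tool(p,z-.008),1) for p in pts])
# plate edges of held
for r in (0,50,100,150,200,250):
    row=s["color"][r].astype(int); 
    gr=(row.max(1)-row.min(1)<30)&(row.mean(1)>140)
    x=np.where(gr)[0]; x=x[(x>150)&(x<420)]; a,b=x.min()-.5,x.max()+.5
    print(r,a,b,np.round(tool((a,r),.0172),1)[:2],np.round(tool((b,r),.0172),1)[:2])
E
```

```text
[[ 1.000e+00 -2.000e-04  4.000e-04  1.000e-03]
 [ 1.000e-04  9.623e-01  2.719e-01 -7.030e-02]
 [-5.000e-04 -2.719e-01  9.623e-01 -1.440e-01]
 [ 0.000e+00  0.000e+00  0.000e+00  1.000e+00]]
[[378.09234253   0.         288.09058072]
 [  0.         378.09234253 213.54270539]
 [  0.           0.           1.        ]]
w3 [array([  5. , -91.8,  44.6]), array([ 4.7, 78.8, 44.6])]
w3c [array([  5. , -91.7,  43.5]), array([ 4.7, 77.9, 43.5])]
w2 [array([ -0.6, -90.9, 113.5]), array([ -1.3,  78.5, 113.5])]
w4 [array([  2.4, -88.5,  17.1])]
w6 [array([  1.3, -88.4,  17.2])]Traceback (most recent call last):
  File "<stdin>", line 13, in <module>
    return umr_minimum(a, axis, None, out, keepdims, initial, where)
ValueError: zero-size array to reduction operation minimum which has no identity
```

The measurements check out: pins 170.3 mm apart (should be 170), panel edge 120.3 mm (should be 120), and jig yaw about -6.2°. Now I'll move over the pins.

```bash
python3 -m creep '[[1,0.02,0.006,0,-0.0157],[1,0.033,0.009,0,0],[1,0.033,0.01,0,0],[1,0.033,0.009,0,0],[1,0.02,0.006,0,0]]';python3 -m creep '[[1,0,0,-0.03,0],[1,0,0,-0.035,0],[1,0,0,-0.03,0],[1,0,0,-0.02,0],[1,0,0,0,0]]'; python3 -m creep '[[1,0,0,-0.014,0],[1,0,0,0,0]]'; python3 look.py w7.png; python3 - <<'E'
from h import *
s=snapshot("scene"); save(s,"scene7.png",(190,150,310,260),6)
s=snapshot("side"); save(s,"side7.png",(240,150,360,260),6)
s=snapshot("wrist"); save(s,"slot7.png",(255,25,325,95),8)
E
```

```text
t: 8.38
tcp_pos: [0.5231, 0.0223, 0.2488]
tcp_rot: [-3.136, 0.168, -0.003]
ft_force: [1.2, -0.0, -5.2]
opening: 0.195
t: 8.8
tcp_pos: [0.5157, 0.0212, 0.1288]
tcp_rot: [3.136, -0.169, -0.018]
ft_force: [-1.3, -0.5, -6.2]
opening: 0.194
t: 8.97
tcp_pos: [0.5192, 0.0211, 0.1192]
tcp_rot: [3.137, -0.17, -0.004]
ft_force: [-0.8, -0.0, -5.4]
opening: 0.196
t 8.9667 tcp [0.5192 0.0211 0.1192] yaw -6.220506639259852
```

View pics/w7.png

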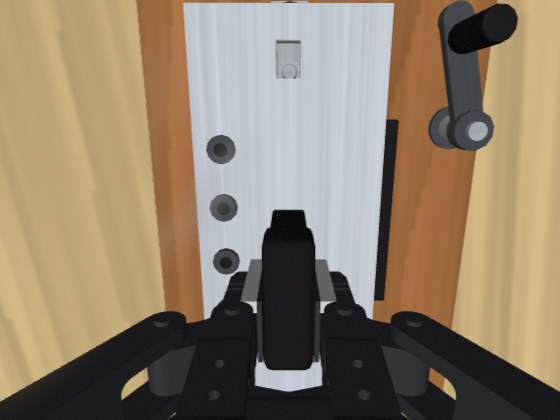

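View pics/slot7.png

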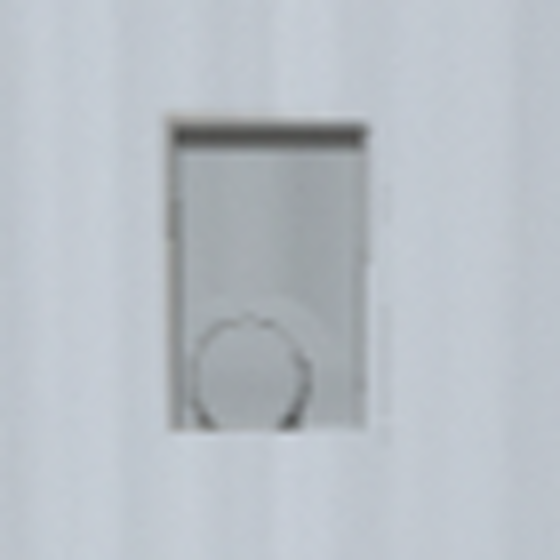

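View pics/scene7.png

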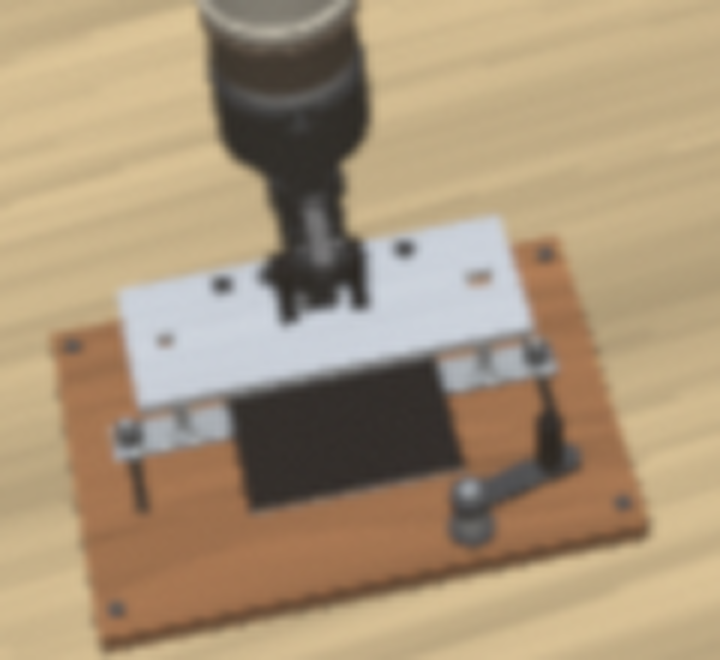

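View pics/side7.png

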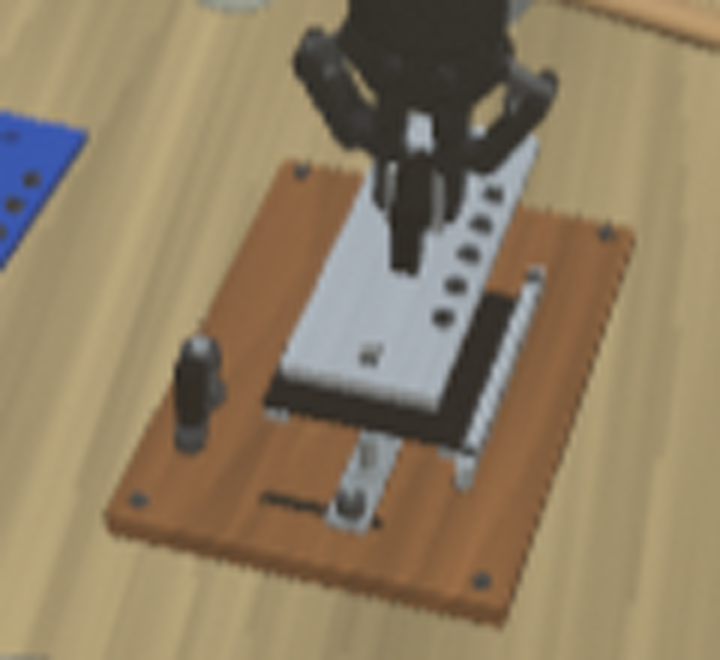

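```bash
cat >> h.py <<'E'
Tt=None
def tool(s,px,zt):
    T=np.array(s["T_tool_cam"]);K=np.array(s["camera_matrix"])
    d=T[:3,:3]@np.linalg.inv(K)@[px[0],px[1],1.]; o=T[:3,3]; return (o+d*(zt-o[2])/d[2])*1000
E
python3 - <<'E'
from h import *
st=status.read_state(); s=snapshot("wrist"); save(s,"slot8.png",(255,25,325,95),8); print(st["tcp_pos"],st["ft_force"])
for px in ((285.5,71.4),(289,71.4)): print(np.round(tool(s,px,.120-.0475),1))
print(np.round(tool(s,(288.8,59.4),.0172),1))
E
```

```text
[0.52101768 0.02090387 0.12195556] [ 0.14843868 -0.29831318 -5.29312556]
[ -0.3 -88.6  72.5]
[  1.6 -88.6  72.5]
[  1.3 -88.4  17.2]
```

View pics/slot8.png

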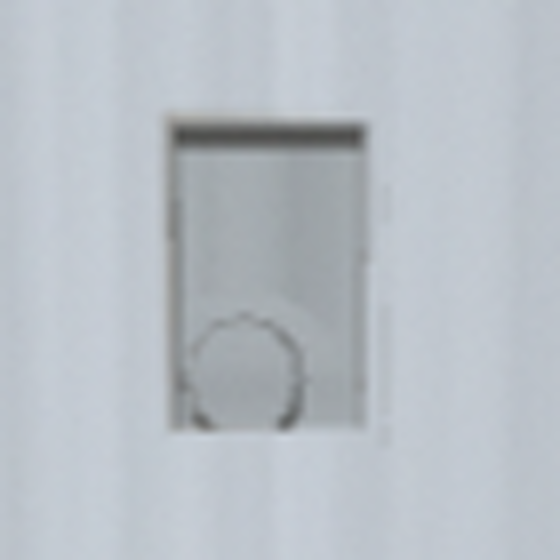

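```bash
python3 -m creep '[[1,-0.0017,0.0002,-0.01,0],[1,0,0,-0.014,0],[1,0,0,-0.012,0],[1,0,0,-0.004,0],[1,0,0,0,0]]'; python3 - <<'E'
from h import *
for i in range(3):
  st=status.read_state(); s=snapshot("wrist"); print(st["t"],st["tcp_pos"],st["ft_force"])
save(s,"slot9.png",(255,25,325,95),8); 
E
```

```text
t: 9.63
tcp_pos: [0.5176, 0.0209, 0.08]
tcp_rot: [3.137, -0.172, -0.002]
ft_force: [0.0, -0.3, -4.7]
opening: 0.194
9.6333 [0.51761157 0.02087755 0.07999109] [ 0.02929376 -0.29356304 -4.65155634]
9.6833 [0.51829859 0.02088645 0.08073114] [-0.03857333 -0.50290022 -4.86132115]
9.7333 [0.51884884 0.02090732 0.08122241] [-0.10712072 -0.45967202 -5.47009515]
```

View pics/slot9.png

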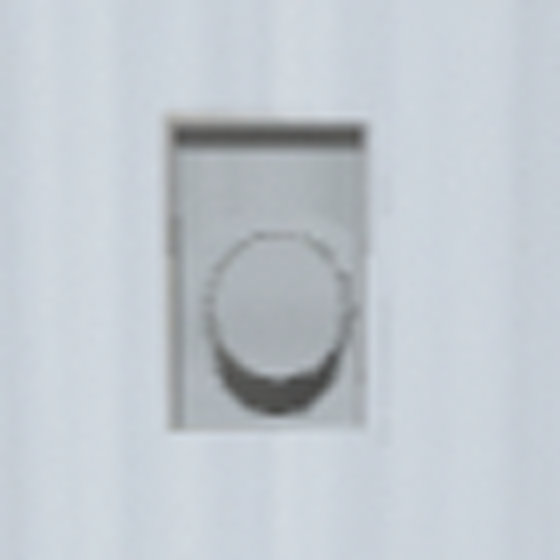

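```bash
python3 - <<'E'
from h import *
for i in range(3): s=snapshot("wrist")
st=status.read_state();print(st["t"],st["tcp_pos"],st["ft_force"])
print(np.round(tool(s,(289.75,62.6),.034),2),np.round(tool(s,(288.8,59.4),.0172),2))
save(s,"slot10.png",(255,25,325,95),8); 
E
```

```text
9.9333 [0.51892167 0.0209463  0.08124059] [-0.0074709   0.55917407 -4.82645713]
[  1.78 -88.97  34.  ] [  1.32 -88.4   17.2 ]
```

View pics/slot10.png

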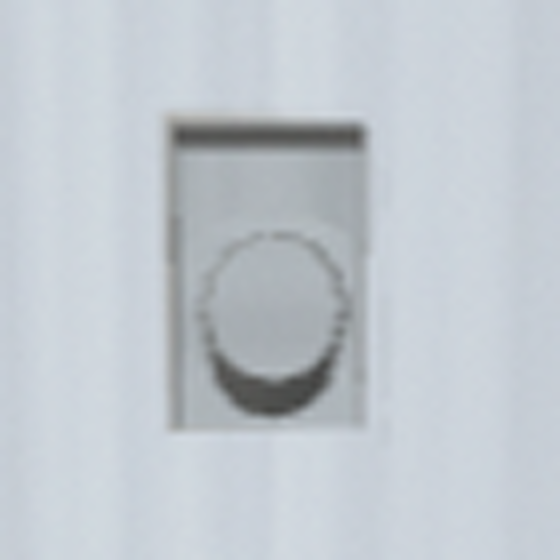

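```bash
python3 -m creep '[[1,0,0.0003,-0.002,0],[1,0,0,-0.002,0],[1,0,0,-0.001,0],[1,0,0,0,0]]'; python3 -m creep '[[1,0,0,-0.001,0],[1,0,0,-0.001,0],[1,0,0,-0.001,0],[1,0,0,0,0]]';  python3 - <<'E'
from h import *
for i in range(3): s=snapshot("wrist")
st=status.read_state();print(st["t"],st["tcp_pos"],st["ft_force"],st["wrist_torque"])
save(s,"slot11.png",(255,25,325,95),8); 
E
```

```text
t: 10.27
tcp_pos: [0.5178, 0.0212, 0.0749]
tcp_rot: [3.137, -0.172, -0.001]
ft_force: [0.6, -0.7, -6.6]
opening: 0.195
t: 10.6
tcp_pos: [0.5183, 0.0212, 0.0722]
tcp_rot: [3.137, -0.172, 0.0]
ft_force: [0.1, 0.3, -5.7]
opening: 0.199
10.75 [0.51831997 0.021151   0.07234402] [ 0.35545642 -0.58623476 -5.77006712] [-0.05295702 -0.14040426  0.01507137]
```

View pics/slot11.png

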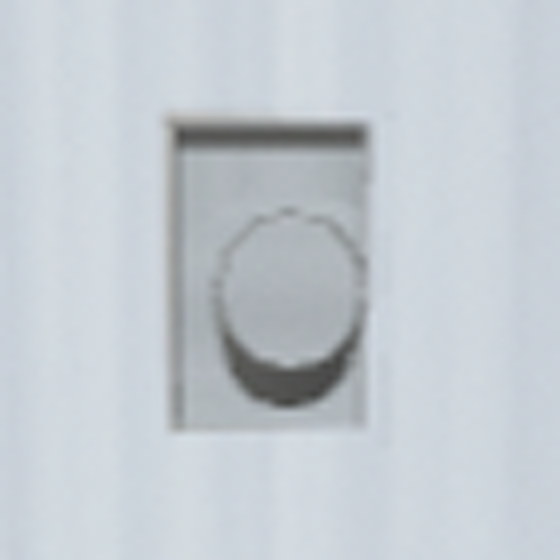

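```bash
python3 - <<'E'
from h import *
s=snapshot("wrist")
st=status.read_state();print(st["t"],st["tcp_pos"],st["ft_force"])
print(np.round(tool(s,(290.75,60.75),.0248),2),np.round(tool(s,(288.9,58.9),.0172),2))
E
python3 -m creep '[[1,0.0007,0,0,0],[1,0,0,0,0],[1,0,0,0,0]]'; python3 - <<'E'
from h import *
for i in range(2): s=snapshot("wrist")
st=status.read_state();print(st["t"],st["tcp_pos"],st["ft_force"],st["wrist_torque"])
save(s,"slot12.png",(255,25,325,95),8); 
E
```

```text
10.8 [0.51828198 0.02117993 0.07234216] [-4.02359063e-01  2.34357085e-03 -5.49227401e+00]
[  2.15 -88.73  24.8 ] [  1.36 -88.58  17.2 ]
t: 11.05
tcp_pos: [0.5188, 0.0212, 0.0723]
tcp_rot: [-3.137, 0.172, 0.0]
ft_force: [0.4, -0.0, -3.8]
opening: 0.196
11.15 [0.51876367 0.02121676 0.07227462] [-0.401885    0.06415367 -5.25901701] [-0.02781406  0.01648688  0.02206641]
```

View pics/slot12.png

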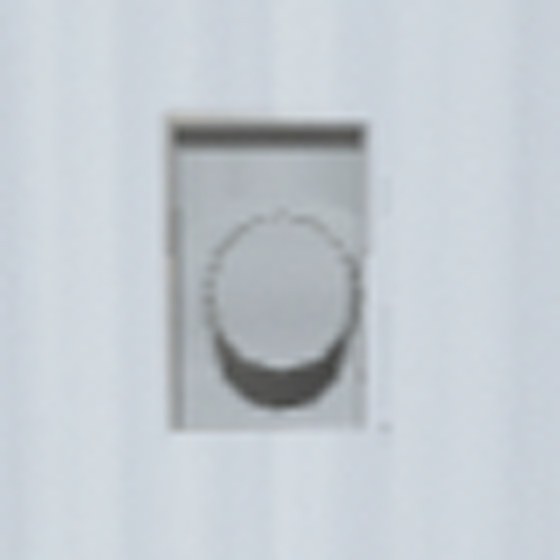

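```bash
python3 -m creep '[[1,0.0005,0,0,0],[1,0,0,-0.001,0],[1,0,0,-0.001,0],[1,0,0,0,0],[1,0,0,0,0]]'; python3 - <<'E'
from h import *
for i in range(2): s=snapshot("wrist")
st=status.read_state();print(st["t"],st["tcp_pos"],st["ft_force"],st["wrist_torque"])
save(s,"slot13.png",(255,25,325,95),8); 
E
```

```text
t: 11.57
tcp_pos: [0.5192, 0.0212, 0.0702]
tcp_rot: [3.137, -0.172, -0.001]
ft_force: [0.1, -0.3, -4.4]
opening: 0.189
11.6667 [0.51931636 0.02119692 0.07025662] [-5.60955149e-03  8.48188886e-01 -5.61851242e+00] [-0.01713041  0.03215291 -0.01581849]
```

View pics/slot13.png

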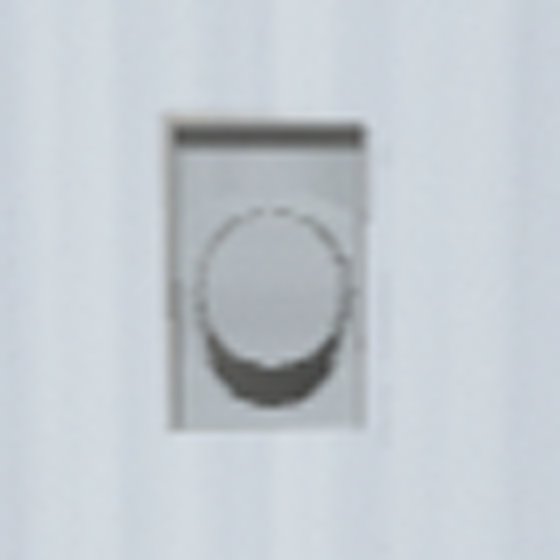

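Pin centred in the slot now, so I'll ease down in small steps.

```bash
for i in 1 2; do python3 -m creep '[[1,0,0,-0.0008,0],[1,0,0,-0.0008,0],[1,0,0,0,0]]'; done; python3 - <<'E'
from h import *
for i in range(1): s=snapshot("wrist")
st=status.read_state();print(st["t"],st["tcp_pos"],st["ft_force"],st["wrist_torque"])
save(s,"slot14.png",(255,25,325,95),8); 
E
```

```text
t: 11.92
tcp_pos: [0.5192, 0.0212, 0.0685]
tcp_rot: [3.137, -0.172, -0.0]
ft_force: [1.2, -0.1, -5.6]
opening: 0.195
t: 12.17
tcp_pos: [0.5192, 0.0212, 0.0669]
tcp_rot: [3.137, -0.172, -0.001]
ft_force: [-0.8, -0.9, -5.1]
opening: 0.198
12.2167 [0.51925335 0.02121215 0.06696827] [ 0.24623171  0.43083282 -5.3088702 ] [-0.06625209  0.06552883  0.06407382]
```

View pics/slot14.png

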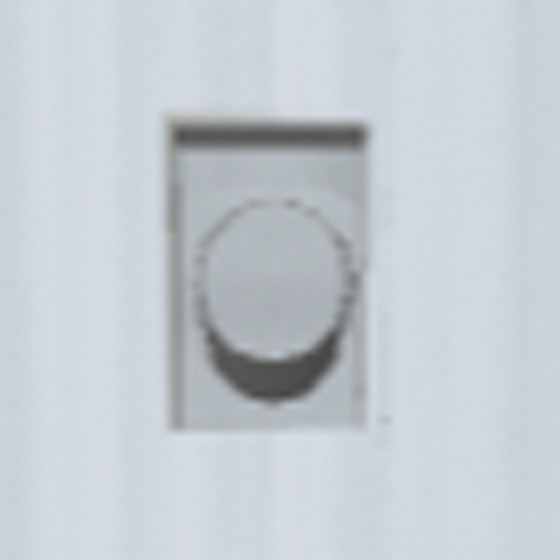

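```bash
for i in 1 2 3; do python3 -m creep '[[1,0,0,-0.001,0],[1,0,0,-0.001,0],[1,0,0,0,0]]'; done; python3 - <<'E'
from h import *
for i in range(1): s=snapshot("wrist")
st=status.read_state();print(st["t"],st["tcp_pos"],st["ft_force"],st["wrist_torque"])
save(s,"w15.png"); s=snapshot("side"); save(s,"side15.png",(240,150,360,260),6)
E
```

```text
t: 12.47
tcp_pos: [0.5192, 0.0212, 0.0649]
tcp_rot: [3.137, -0.172, -0.001]
ft_force: [0.4, -0.1, -6.0]
opening: 0.197
t: 12.72
tcp_pos: [0.5192, 0.0212, 0.0628]
tcp_rot: [3.137, -0.172, -0.001]
ft_force: [0.3, -0.5, -5.7]
opening: 0.196
t: 12.97
tcp_pos: [0.5192, 0.0212, 0.0608]
tcp_rot: [3.137, -0.172, -0.001]
ft_force: [-0.2, -0.0, -6.0]
opening: 0.192
13.0167 [0.51922604 0.02119125 0.0609408 ] [ 9.95106053e-02  4.00512926e-04 -4.64679093e+00] [-0.02409396 -0.009412    0.02248125]
```

View pics/w15.png

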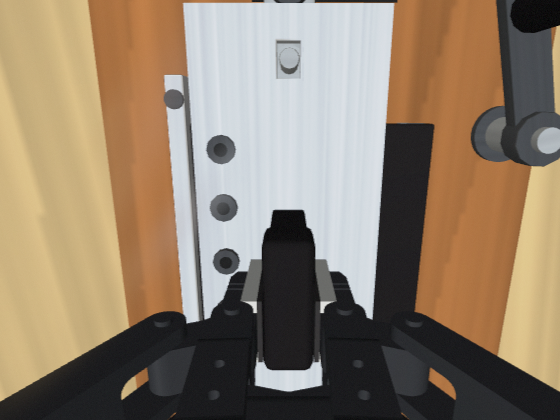

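View pics/side15.png

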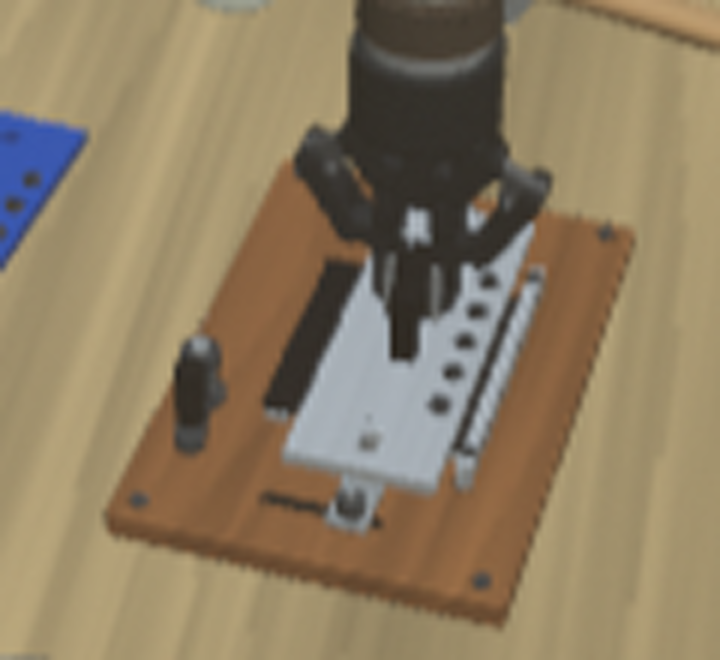

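```bash
for i in 1 2 ; do python3 -m creep '[[1,0,0,-0.0008,0],[1,0,0,-0.0008,0],[1,0,0,0,0]]'; done; for i in 1 2 ; do python3 -m creep '[[1,0,0,-0.0005,0],[1,0,0,-0.0005,0],[1,0,0,0,0]]'; done
```

```text
t: 13.32
tcp_pos: [0.5193, 0.0212, 0.0593]
tcp_rot: [3.137, -0.172, -0.0]
ft_force: [-0.7, -0.4, -4.5]
opening: 0.194
t: 13.57
tcp_pos: [0.5192, 0.0212, 0.0577]
tcp_rot: [3.137, -0.172, -0.0]
ft_force: [0.2, -0.4, -5.8]
opening: 0.193
t: 13.82
tcp_pos: [0.5193, 0.0212, 0.0568]
tcp_rot: [3.137, -0.172, -0.0]
ft_force: [0.2, -0.7, -5.1]
opening: 0.197
t: 14.07
tcp_pos: [0.5193, 0.0212, 0.0558]
tcp_rot: [3.137, -0.172, -0.0]
ft_force: [0.1, 0.2, -4.6]
opening: 0.197
```

```bash
for i in 1 2 3; do python3 -m creep '[[1,0,0,-0.0004,0],[1,0,0,0,0]]'; done
```

```text
t: 14.23
tcp_pos: [0.5194, 0.0212, 0.0555]
tcp_rot: [3.137, -0.172, -0.0]
ft_force: [0.4, -0.4, -4.8]
opening: 0.195
t: 14.4
tcp_pos: [0.5194, 0.0212, 0.0552]
tcp_rot: [3.137, -0.172, 0.0]
ft_force: [-0.3, -1.1, -3.6]
opening: 0.195
t: 14.57
tcp_pos: [0.5194, 0.0212, 0.0551]
tcp_rot: [-3.137, 0.172, -0.001]
ft_force: [-1.3, -0.8, -1.0]
opening: 0.197
```

```bash
for i in 1 2; do python3 -m creep '[[1,0,0,-0.0004,0],[1,0,0,0,0]]'; done;  python3 - <<'E'
from h import *
st=status.read_state();s=snapshot("wrist");print(st["t"],st["tcp_pos"],st["ft_force"],st["wrist_torque"])
save(s,"w16.png"); s=snapshot("side"); save(s,"side16.png",(240,150,360,260),6)
E
```

```text
t: 14.73
tcp_pos: [0.5195, 0.0212, 0.0551]
tcp_rot: [-3.137, 0.172, -0.001]
ft_force: [-2.8, -0.2, 4.7]
opening: 0.194
t: 14.9
tcp_pos: [0.5194, 0.0212, 0.0551]
tcp_rot: [-3.137, 0.172, -0.001]
ft_force: [-4.5, 0.1, 7.6]
opening: 0.194
14.9 [0.51942948 0.0212166  0.05510163] [-4.48140845  0.05452579  7.59814358] [-0.05526337  0.95032763 -0.02154137]
```

View pics/w16.png

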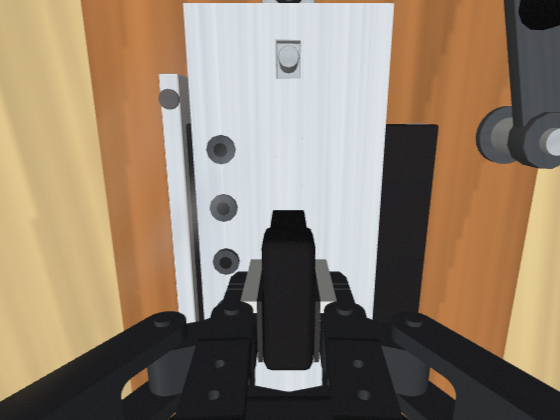

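View pics/side16.png

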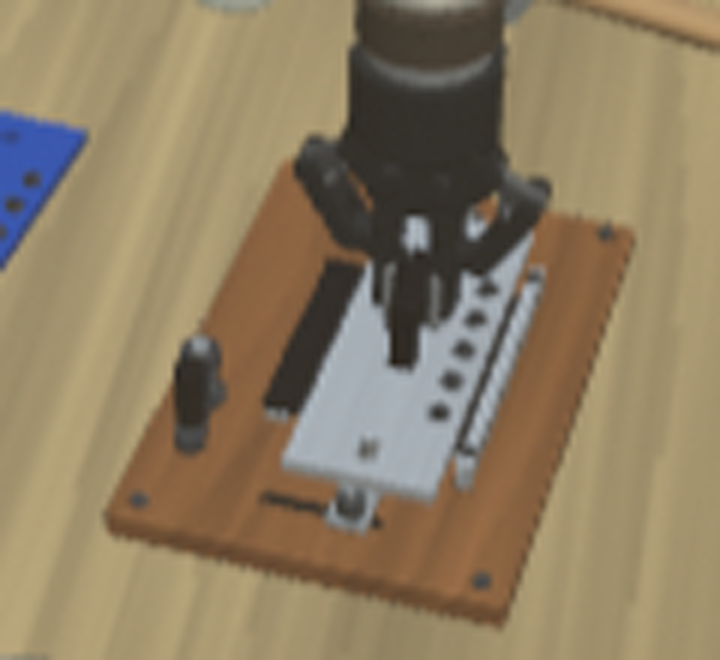

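Seated: z stopped at 55.1 mm, against about 55 expected, and the force rose gently to under 8 N. Next I'll relax, release and rise.

```bash
python3 -m creep '[[1,0,0,0.0008,0],[1,0,0,0,0]]'; python3 -m creep '[[0.3,0,0,0,0],[0,0,0,0,0],[-0.2,0,0,0,0],[-0.2,0,0,0,0],[-0.2,0,0,0,0]]' 40; python3 -m creep '[[-0.2,0,0,0.005,0],[-0.2,0,0,0.015,0],[-0.2,0,0,0.03,0],[-0.2,0,0,0.035,0],[-0.2,0,0,0.035,0]]';python3 -m creep '[[-0.2,-0.02,0,0.03,0],[-0.2,-0.02,0,0,0],[-0.2,0,0,0,0],[-0.2,0,0,0,0]]'; python3 look.py w17.png clamp_pivot clamp_knob; python3 - <<'E'
from h import *
s=snapshot("side"); save(s,"side17.png",(240,150,360,260),6)
E
```

```text
t: 15.17
tcp_pos: [0.5194, 0.0212, 0.0551]
tcp_rot: [-3.137, 0.172, -0.001]
ft_force: [-3.0, 0.9, 3.9]
opening: 0.192
t: 15.58
tcp_pos: [0.5197, 0.0212, 0.0547]
tcp_rot: [-3.137, 0.172, -0.001]
ft_force: [0.3, 0.6, 0.6]
opening: 0.603
t: 16.0
tcp_pos: [0.5186, 0.0212, 0.1758]
tcp_rot: [3.137, -0.172, -0.003]
ft_force: [0.7, 0.4, -0.5]
opening: 0.6
t: 16.33
tcp_pos: [0.4792, 0.0212, 0.2055]
tcp_rot: [-3.137, 0.172, -0.003]
ft_force: [0.4, -0.2, -0.2]
opening: 0.599
t 16.3333 tcp [0.4792 0.0212 0.2055] yaw -6.280487610278452
clamp_pivot 0.75 [464.4 116. ] [0.6266 0.0686 0.04  ]
clamp_knob 0.66 [480.2  46.2] [0.6222 0.116  0.072 ]
```

View pics/w17.png

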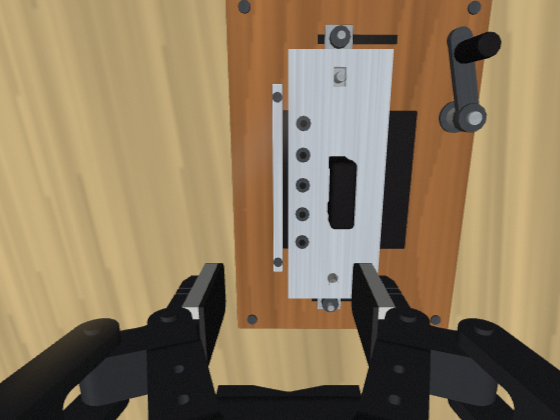

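View pics/side17.png

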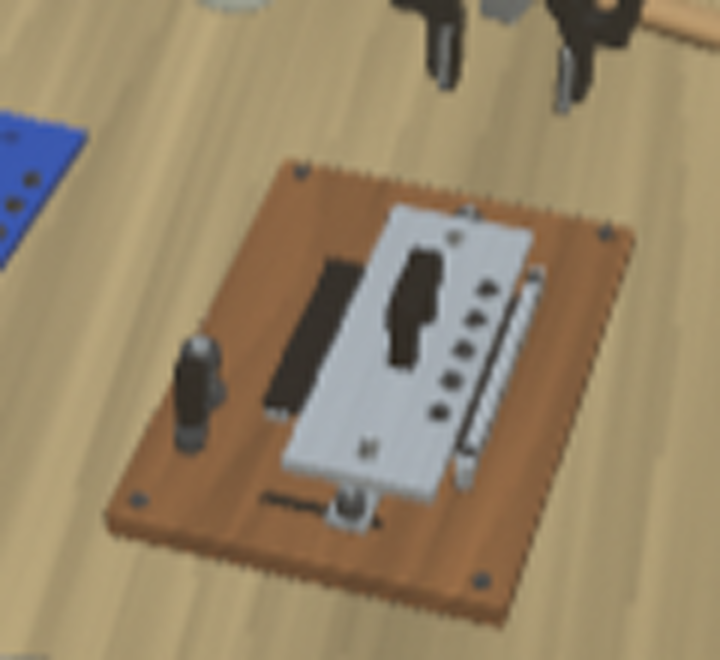

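The template is seated, with the pin showing in the slot (340,76) and in the round hole (333,278). The clamp knob is at (480,46): world about (0.621, 0.116), which is 48 mm from the pivot as it should be. The arm angle is about 0.23. Moving over the knob.

```bash
python3 -m creep '[[-0.2,0.02,0.012,0,0.047],[-0.2,0.034,0.023,0,0.047],[-0.2,0.034,0.023,-0.02,0.047],[-0.2,0.034,0.023,-0.02,0.047],[-0.2,0.02,0.014,-0.02,0.047]]';python3 -m creep '[[-0.2,0,0,-0.012,0],[-0.2,0,0,0,0],[-0.2,0,0,0,0],[-0.2,0,0,0,0]]'; python3 look.py w18.png clamp_pivot clamp_knob
```

```text
t: 16.95
tcp_pos: [0.6187, 0.1142, 0.1465]
tcp_rot: [-3.134, -0.202, -0.003]
ft_force: [-0.2, -0.9, 0.2]
opening: 0.601
t: 17.28
tcp_pos: [0.6154, 0.1118, 0.1364]
tcp_rot: [3.135, 0.196, -0.001]
ft_force: [-0.0, -0.7, 0.4]
opening: 0.602
t 17.2833 tcp [0.6154 0.1118 0.1364] yaw 7.147823163720315
clamp_pivot 0.62 [295.8 279.8] [0.6277 0.0672 0.04  ]
clamp_knob 0.84 [293.7 226.5] [0.6195 0.1157 0.072 ]
```

View pics/w18.png

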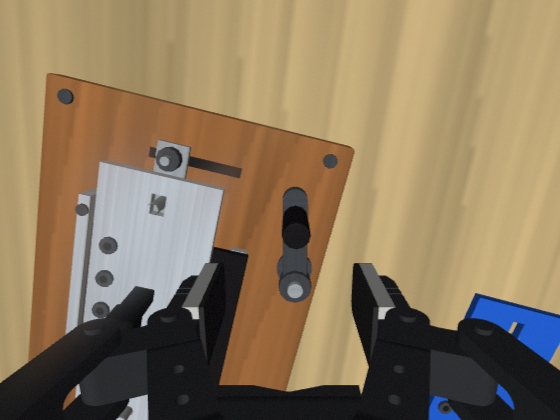

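```bash
python3 -m creep '[[-0.2,0,0,-0.02,0],[-0.2,0,0,0,0],[-0.2,0,0,0,0],[-0.2,0,0,0,0]]'; python3 look.py w19.png clamp_knob
```

```text
t: 17.77
tcp_pos: [0.6155, 0.112, 0.1173]
tcp_rot: [-3.135, -0.196, -0.001]
ft_force: [-0.7, -1.0, 0.3]
opening: 0.604
t 17.7667 tcp [0.6155 0.112  0.1173] yaw 7.158256184427807
clamp_knob 0.63 [294.5 239.4] [0.62   0.1148 0.072 ]
```

View pics/w19.png

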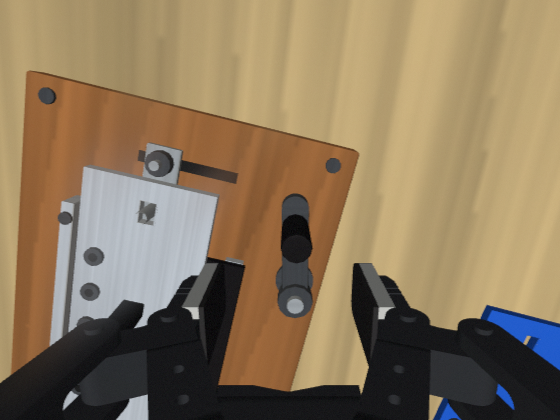

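```bash
python3 -m creep '[[-0.2,0.0035,0.003,-0.02,0],[-0.2,0,0,-0.02,0],[-0.2,0,0,-0.02,0],[-0.2,0,0,0,0],[-0.2,0,0,0,0]]'; python3 look.py w20.png clamp_knob
```

```text
t: 18.28
tcp_pos: [0.6181, 0.115, 0.0557]
tcp_rot: [3.135, 0.197, -0.004]
ft_force: [0.0, -0.1, 0.7]
opening: 0.598
t 18.2833 tcp [0.6181 0.115  0.0557] yaw 7.179131006445599
clamp_knob 0.87 [289.2 303.6] [0.62  0.114 0.072]
```

View pics/w20.png

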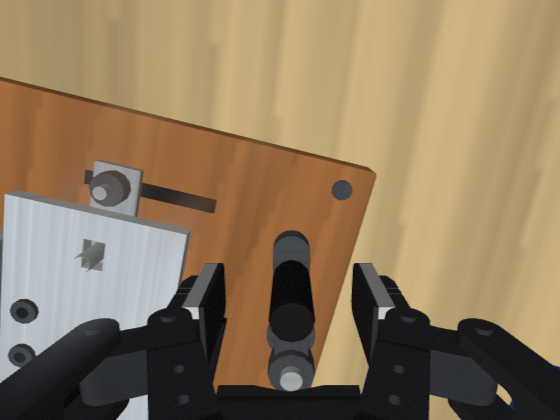

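```bash
python3 -m creep '[[0.2,0,0,0,0],[0.6,0,0,0,0],[1,0,0,0,0],[1,0,0,0,0],[1,0,0,0,0]]' 20; python3 - <<'E'
import numpy as np
from h import *
st=status.read_state(); print(st["tcp_pos"],st["opening"],st["ft_force"])
t=1.696
for i in range(15):
    a=t+.1*i; d=48*np.array([np.cos(a+.1)-np.cos(a),np.sin(a+.1)-np.sin(a)]); print(i,np.round(d,2))
E
```

```text
t: 18.8
tcp_pos: [0.6197, 0.1153, 0.0575]
tcp_rot: [-3.135, -0.197, -0.003]
ft_force: [-0.6, -1.1, 6.8]
opening: 0.179
[0.61969093 0.11533922 0.05752152] 0.17858272578067705 [-0.59635444 -1.07756539  6.82828583]
0 [-4.72 -0.84]
1 [-4.62 -1.3 ]
2 [-4.46 -1.76]
3 [-4.27 -2.2 ]
4 [-4.03 -2.61]
5 [-3.75 -3.  ]
6 [-3.43 -3.36]
7 [-3.07 -3.68]
8 [-2.69 -3.97]
9 [-2.28 -4.22]
10 [-1.85 -4.43]
11 [-1.4  -4.59]
12 [-0.93 -4.71]
13 [-0.46 -4.78]
14 [ 0.02 -4.8 ]
```

```bash
python3 -m creep '[[1,-0.0047,-0.0008,0,0.1],[1,-0.0046,-0.0013,0,0.1],[1,-0.0045,-0.0018,0,0.1],[1,0,0,0,0]]'; python3 -m creep '[[1,-0.0043,-0.0022,0,0.1],[1,-0.004,-0.0026,0,0.1],[1,-0.0038,-0.003,0,0.1],[1,0,0,0,0]]'; python3 -m creep '[[1,-0.0034,-0.0034,0,0.1],[1,-0.0031,-0.0037,0,0.1],[1,-0.0027,-0.004,0,0.1],[1,0,0,0,0]]'
```

```text
t: 19.13
tcp_pos: [0.6052, 0.1113, 0.0575]
tcp_rot: [-3.07, -0.668, -0.003]
ft_force: [-1.4, 0.9, 4.8]
opening: 0.176
t: 19.47
tcp_pos: [0.5929, 0.1034, 0.0575]
tcp_rot: [-2.935, -1.119, -0.002]
ft_force: [-3.0, -0.1, 6.0]
opening: 0.179
t: 19.8
tcp_pos: [0.5834, 0.0921, 0.0575]
tcp_rot: [-2.735, -1.545, -0.001]
ft_force: [-2.9, 0.1, 6.5]
opening: 0.175
```

```bash
python3 -m creep '[[1,-0.0023,-0.0042,0,0.1],[1,-0.0018,-0.0044,0,0.1],[1,-0.0014,-0.0046,0,0.1],[1,0,0,0,0]]'; python3 -m creep '[[1,-0.0009,-0.0047,0,0.1],[1,0,0,0,0]]'; python3 look.py w21.png clamp_pivot clamp_knob
```

```text
t: 20.13
tcp_pos: [0.5777, 0.0786, 0.0575]
tcp_rot: [-2.474, -1.936, 0.0]
ft_force: [-3.4, 0.4, 7.7]
opening: 0.174
t: 20.3
tcp_pos: [0.5768, 0.0738, 0.0575]
tcp_rot: [2.374, 2.057, -0.001]
ft_force: [-4.3, -1.4, 8.1]
opening: 0.178
t 20.3 tcp [0.5768 0.0738 0.0575] yaw 81.80640157267453
clamp_pivot 0.68 [284.9 354.5] [0.6267 0.0664 0.04  ]
clamp_knob 0.91 [287.5 298. ] [0.5789 0.0747 0.072 ]
clamp_knob 0.68 [118.  166.2] [0.5208 0.0242 0.072 ]
```

View pics/w21.png

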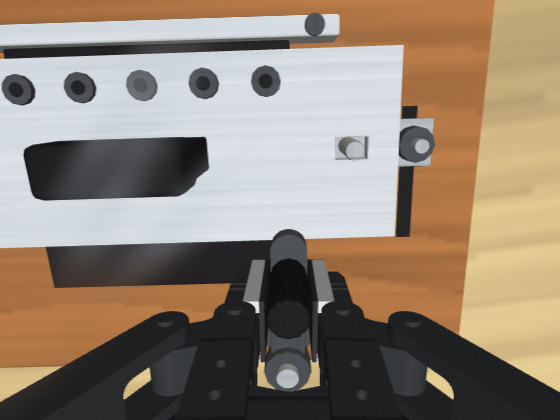

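```bash
python3 -m creep '[[1,-0.0002,-0.0024,0,0.05],[1,0,-0.0016,0,0.033],[1,0,0,0,0]]'; python3 look.py w22.png clamp_pivot clamp_knob;  python3 -m creep '[[1,0,-0.001,0,0.02],[1,0,0,0,0]]'
```

```text
t: 20.7
tcp_pos: [0.5763, 0.07, 0.0575]
tcp_rot: [-2.289, -2.151, 0.001]
ft_force: [-4.3, -1.7, 9.1]
opening: 0.176
t 20.7 tcp [0.5763 0.07   0.0575] yaw 86.4534179483452
clamp_pivot 0.91 [289.3 356.6] [0.628  0.0687 0.04  ]
clamp_pivot 0.37 [162.6  29.5] [0.4767 0.0284 0.04  ]
clamp_knob 0.77 [285.6 298.8] [0.5788 0.0702 0.072 ]
clamp_knob 0.32 [167.1  28.8] [0.4829 0.0392 0.072 ]
t: 21.02
tcp_pos: [0.5763, 0.0692, 0.0574]
tcp_rot: [-2.267, -2.174, 0.002]
ft_force: [-5.5, -0.9, 9.3]
opening: 0.18
```

View pics/w22.png

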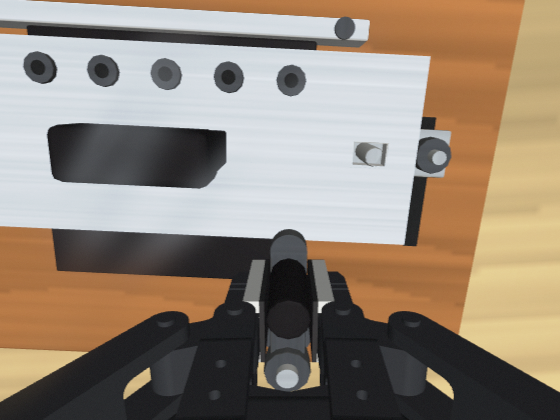

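```bash
python3 -m creep '[[1,0,-0.0008,0,0.015],[1,0,0,0,0]]'; python3 -m creep '[[0.6,0,0,0,0],[0.2,0,0,0,0],[-0.2,0,0,0,0],[-0.2,0,0,0,0],[-0.2,0,0,0,0]]';python3 -m creep '[[-0.2,0,0,0.01,0],[-0.2,0,0,0.03,0],[-0.2,0,0,0.035,0],[-0.2,0.02,0,0.03,0],[-0.2,0.02,0,0.02,0]]';python3 -m creep '[[-0.2,0,0,0.02,0],[-0.2,0,0,0,0],[-0.2,0,0,0,0]]'; python3 look.py w23.png clamp_pivot clamp_knob; python3 - <<'E'
from h import *
s=snapshot("side"); save(s,"side23.png")
s=snapshot("scene"); save(s,"scene23.png")
E
```

```text
t: 21.18
tcp_pos: [0.5763, 0.0684, 0.0575]
tcp_rot: [-2.251, -2.19, 0.001]
ft_force: [-5.8, 0.2, 9.6]
opening: 0.176
t: 21.6
tcp_pos: [0.5771, 0.0687, 0.0559]
tcp_rot: [-2.252, -2.191, 0.001]
ft_force: [0.3, -0.7, -0.3]
opening: 0.597
t: 22.02
tcp_pos: [0.6182, 0.0689, 0.1861]
tcp_rot: [2.249, 2.189, 0.006]
ft_force: [1.7, -0.1, 0.5]
opening: 0.594
t: 22.27
tcp_pos: [0.6181, 0.0688, 0.2029]
tcp_rot: [2.25, 2.189, 0.004]
ft_force: [0.4, 0.5, -0.4]
opening: 0.602
t 22.2667 tcp [0.6181 0.0688 0.2029] yaw 88.41994393211277
clamp_pivot 0.68 [284.4 202.5] [0.6281 0.0668 0.04  ]
clamp_knob 0.65 [282.  146.5] [0.5783 0.0669 0.072 ]
```

View pics/w23.png

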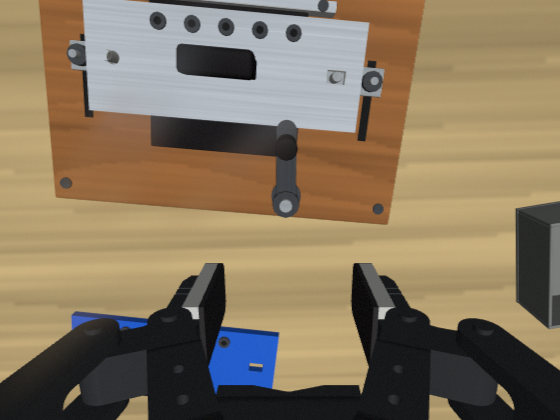

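View pics/side23.png

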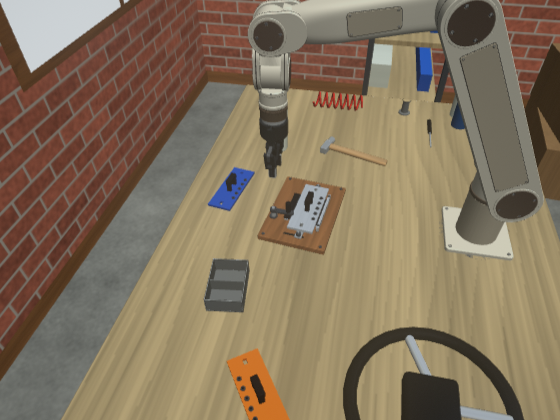

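View pics/scene23.png

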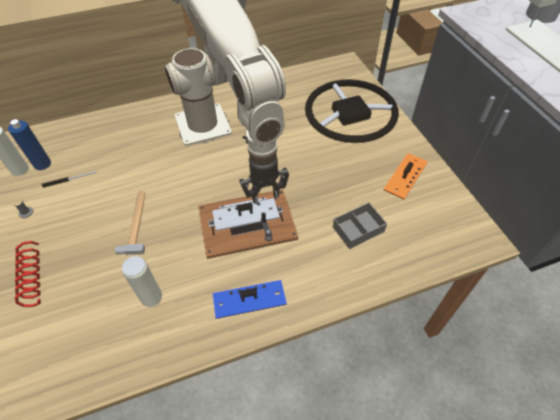

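The wrist picture shows the clamp arm (pivot (286,205), tip (287,125)) reaching over the template's edge. Pins show in both holes, the bushings are along the fence, and the bystanders are unmoved. The gripper is clear, so I'm handing in.

```bash
python3 -c "
from bench import workorder, status
print(status.read_state()['ft_force']); print(workorder.hand_in())"
```

```text
[0.12815929 0.86625498 1.38515227]
the job is handed in; nothing more can be done
None
```

The template is seated on both pins with its bushings on the fence side, and the clamp is swung over it. I handed the job in at about 22.5 s of the 72 s; it reported no verdict.

- **Template:** I took the silver template by its handle, not the blue or orange look-alikes. I turned it about 163° and centred it on a pin seen through the slot. Then I eased it down in steps of 1 mm or less. It met no resistance until it landed on the panel, at the expected height, and contact force stayed under 8 N. I then let go.
- **Clamp:** I gripped the knob at 20 N, swung the arm to about its 1.65 rad stop, released it and raised the gripper clear. I felt no clear jolt at the stop, so the end angle comes from the gripper's yaw and the pictures.

**Last checks:** The final pictures show a pin in both the slot and the round hole. The clamp arm lies over the template's edge, and the bystanders look unmoved. The wrist force was near zero.

**Disagreements:**
- The network's last pivot and knob points put the clamp at about 96°, just past the 94.5° stop. The gripper's yaw put it near 1.65 rad, so I take the extra as measurement error.
- An early estimate of the template's centre from its outline was about 3 mm off the one from its holes. I used the holes.
- The wrist camera read about 1.3 mm off sideways. I cancelled that by measuring the pins against the slot in the same picture.

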